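# Check the security tag on the pink carton

## Task

Take the orange tag reader out of its black cradle and hold its nose on the round tag of the pink carton on the easel, not the white one: centred on the tag, square to the sloping carton face, and pressing lightly so that the sprung nose is about half pushed in, never all the way. Only the reader may press on that easel, not the gripper or arm. The program finishes with the robot still holding the reader pressed there; leave the other easel, the glue stick, the date stamp and the toy block alone.

Things in the scene. Friction and masses are not known exactly. Their poses are not given: they have to be found in the camera images.
- reader: tag reader, 0.12-0.21 kg, upright in the cradle. Origin: centre of its head's flat underside; z up along the handle, x and y square to the handle's faces. Grey round head 48 mm across, to 30 mm above the origin; square orange handle 30 x 30 mm from there to the tool's top, 112 mm above the origin: grip it across two faces 80 to 85 mm above the origin. A white sprung nose 22 mm across sticks out 16 mm below
- nose (a joint): how far the reader's nose is pushed in along the reader's z, m: 0 = fully out (as it starts), 0.014 = all the way in. Spring: 0.4 N of preload plus 420 N/m, so half way (0.007) takes 3.4 N. A thin red band round the nose lies 6.5 to 9.5 mm below the reader's origin and is just going in at half way
- reader_tip (a point): centre of the flat end face of the reader's nose, 16 mm below the reader's origin when the nose is out; axes as the reader's
- cradle: black cradle fixed to the counter, 66 x 66 mm, origin at the centre of its underside. The reader's head stands on a floor 24 mm above the counter inside a rim 34 mm high with about 4 mm of play, and its nose hangs free in a 28 mm hole; lift it straight up at least 30 mm to clear
- easel_pink: adjustable counter easel fixed to the counter, grey foot 110 x 116 mm; its tilting white rest holds a flat carton, pink on top, 70 x 100 x 22 mm. Origin: centre of the foot's underside; x from the rest's front lip to its high side, z up. All of it stays below 95 mm over the counter
- easel_white: adjustable counter easel fixed to the counter, grey foot 110 x 116 mm; its tilting white rest holds a flat carton, white on top, 75 x 112 x 24 mm. Origin: centre of the foot's underside; x from the rest's front lip to its high side, z up. All of it stays below 95 mm over the counter. Not to be touched
- easel_pink_rest (a joint): tilt of the pink carton's face from level, rad (0.26 to 0.54); positive lifts the side away from the lip, so the face looks up and towards the easel's -x. The hinge is stiff and stays where it is set (it slips only under about 1.2 N m)
- easel_pink_tag (a point): centre of the tag, flat on the pink carton's top face: white disc with a blue ring, 32 mm across, black dot in the middle. z points straight out of the face (the reader's z must lie along it), x up the slope, y along the carton's long side. From here the face reaches 28 mm up the slope, 42 mm down it, 32 mm to +y and 68 mm to -y
- glue_stick: glue stick standing, 27 mm across, 88 mm high, magenta and yellow; origin at the centre of its foot. Leave alone
- date_stamp: black and red stamp standing, 30 x 48 x 57 mm; origin at the centre of its underside. Leave alone
- toy_block: red toy block, 31 mm, with white stars; origin at the centre of its underside. Leave alone
Things that resemble listed ones, but are neither listed nor needed, are in the scene too. Leave any blue or turquoise look-alike of the cradle alone.

How it is judged:
By the outcome, as a careful person would: the job done as asked, in the order asked, and still so for the second after the job is handed in, while the arm keeps its last pose, push and grip.
It also fails if it takes over 48 s, if anything falls off the work surface, if the arm or the gripper's body presses on something with over 40 N, if the wrist force passes 120 N, or if a joint passes its speed limit or range.

## Robot

A 6-joint arm with a two-finger parallel gripper is mounted at the origin on a cart in front of the work surface, level with it; the furniture and walls round the work are solid. World frame = base frame: x ahead of the robot, y to its left, z up, the work surface at z = 0. Lengths are in m, angles in rad, forces in N, time in s.
With the tool pointing down it reaches from about 0.325 to 0.775 m from the base axis. Payload 9.3 kg.
Tool frame: the origin (TCP) lies midway between the tips of the shut fingers; the grasp point (between the pads) lies 19 mm behind it (r.grip_point_offset is the distance from the TCP to the grasp point, in m); z points along the fingers, y is the line along which they close (so a half turn about z gives the same grasp; the last joint's range is limited). The gripper opens to 85 mm and grips with 20 to 120 N. Pads are 22 mm wide; open, the fingers measure 114 mm over their backs; the gripper's body (76 mm by 85 mm) begins 54 mm behind the grasp point. The pads swing forward as they close: fully open they stand 13 mm farther back than shut.
Start: joints at [-1.361, 0.259, 0.021, 1.334, 0, 1.418], TCP at [0.195, -0.514, 0.231] pointing down, gripper open.
Joint ranges: [-3.04, 3.04], [-0.91, 1.82], [-1.04, 1.36], [-1.92, 1.95], [-1.52, 1.45], [-3.14, 3.14]. Speed limits (rad/s): [2.22, 2.22, 2.79, 3.14, 3.14, 3.14].

## Interface

Orientations are given as [roll, pitch, yaw] about the fixed x, y, z axes, in that order (R = Rz(yaw) Ry(pitch) Rx(roll)).
In Python, from cell import r gives the robot as it stands.
- The arm moves only by the tool servo_tool, never from a script. Its argument "commands" is a list that holds one entry, the list of rows, each a list of 7 numbers: the finger opening in cm, from 0 to 8.54, then the shift along the tool's x, y, z in cm, then the turn, a rotation vector about the tool's x, y, z in rad. A call has exactly 8 rows; each row is the pose to reach, as a shift and turn from the pose commanded when the call began, along the tool's axes at that moment; what a row does not reach only later rows make up. A row lasts 1/10 s, in which the tool goes at most 50 mm and 8.59 degrees, less where a joint would pass 70% of its speed; a pose out of reach is approached as far as the arm can. A call with a gripper value outside its range is refused whole. The fingers move at their own pace and stop on an object; "grip_force" is the grip in N (left out, the last holds). Time passes only in rows, so rows that repeat a pose let the fingers close, or fill a call up. It gives the time, the measured TCP pose, the force, the opening and the grip force at its end, in the units of the state.
- r.observe(): the state, without advancing time (a new reading comes with each control period).
- r.snapshot(name): name is "scene" or "top" or "wrist"; returns (picture, depth): 480x640x3 uint8, red, green, blue; 480x640 float32, m along the optical axis (not along the pixel's ray), 0 where there is no reading.
- r.get_calibration(name): a dict with "fx", "fy", "cx", "cy" (pixels), "position" and "orientation" of the camera in the world. Camera axes: x right, y up, looking along -z (the intrinsics and any distortion apply to the point x, -y, -z); pixel columns grow to the right and rows downward; lengths in m; the calibration is good to about 2 mm. A picture is of the moment at which its call begins: read the wrist's pose just before it. get_calibration takes no time and is no camera call; for the wrist camera it gives the pose at the moment of the call.
- r.finish_job(): hands the job in; it is judged then, once.
Trained networks look in the newest picture that a camera, given by its name, has taken for a name from the list of things; names that differ only in an ending like _2 or _b are one class to them, and where a whole thing is asked for, a point or a joint stands for the part that bears it (a point fixed in the world has none). Each returns a list of dicts, best first, with "score" (0 to 1); they miss things now and then, are a little off and sometimes report something else, mostly with a low value. They report only what shows in the picture. A call takes as long as a camera call. They do not tell look-alikes from the thing itself.
- r.find_in(thing, camera): "location" ([x, y, z] in m, in the coordinates of the camera as it stood for that picture, good to about 4 mm: the middle of the surface that is visible of it).
- r.mark_of(thing, camera): "location" ([x, y, z] in m, in the coordinates of the camera as it stood for that picture, good to about 4 mm: a listed point, or the origin of a listed thing).
The state is a dict: "clock": time; "joints": joint angles; "qd": joint speeds; "joint_efforts": joint torques, N m; "position": TCP position; "eef_rot": TCP orientation; "wrist_force": force on the tool from outside, world axes, zero at the start; "wrist_torque": the same for the moment, N m; "finger_gap": opening from 0.0 (shut) to 1.0 (fully open); "gripper_force": force on a finger pad.
Only numpy, scipy, OpenCV 4.12 (cv2) and the standard library are available. Lean on these libraries where they do the work, as an engineer would, in place of code of your own. Each camera call takes 0.05 s, during which the arm holds its last target. There are 200 camera calls.

## Working session

There is one attempt and no reset: what is moved stays moved. The work goes in short steps, Python scripts to look and compute and a tool call to move; the robot and the scene stay as the last step left them, time stands still between calls to the robot, and variables do not carry over. Pictures are saved under pics/ and viewed, at most 10 in all, crops included, and the job is handed in when it is done.

Besides the shell and the picture viewer there is one more tool, called after ">>>" as name([rows], argument=value, ...), one row to a line, values as JSON. servo_tool: Moves the arm, as the interface text tells. Its arguments: {"type":"object","properties":{"commands":{"type":"array"},"grip_force":{"type":"number"}},"required":["commands"]}

```bash
ls; mkdir -p pics; cat > h.py <<'E'
import numpy as np, cv2
from scipy.spatial.transform import Rotation as R
from cell import r
def cam(n):
    c=r.get_calibration(n); o=np.array(c["orientation"],float)
    M=R.from_euler('xyz',o).as_matrix() if o.size==3 else (R.from_quat(o).as_matrix() if o.size==4 else o)
    return c,M,np.array(c["position"])
def w(n,p):
    c,M,t=cam(n); return M@np.array(p)+t
def px(n,p):
    c,M,t=cam(n); q=M.T@(np.array(p)-t); return c["cx"]+c["fx"]*q[0]/-q[2], c["cy"]+c["fy"]*-q[1]/-q[2]
def cloud(n,d):
    c,M,t=cam(n); v,u=np.mgrid[:480,:640]
    P=np.stack([(u-c["cx"])/c["fx"]*d,-(v-c["cy"])/c["fy"]*d,-d],-1)
    return P@M.T+t
def save(n,im): cv2.imwrite("pics/"+n+".png",im[...,::-1])
E
python3 - <<'E'
from h import *
print(r.observe()); print(r.grip_point_offset)
ims=[]
for n in("scene","top"):
    print(r.get_calibration(n))
    im,d=r.snapshot(n); save(n,im); np.savez(n,im=im,d=d)
    for t in("reader","cradle","easel_pink","easel_pink_tag","easel_white"):
        for f in(r.find_in,r.mark_of):
            for k in f(t,n)[:3]: print(n,t,f.__name__,round(k["score"],2),w(n,k["location"]).round(3),np.round(px(n,w(n,k["location"]))))
E
```

```text
pics
{'clock': 0.0, 'joints': array([-1.36062905e+00,  2.59179393e-01,  2.07460184e-02,  1.33366279e+00,
       -2.32578046e-05,  1.41821832e+00]), 'qd': array([-0.00051663, -0.00113934,  0.0002111 , -0.00035037, -0.00039981,
       -0.00165902]), 'joint_efforts': array([-2.77638428e-04, -5.55637729e+01,  3.44529784e+01,  1.34806978e-02,
       -3.05332951e-04,  3.27405282e-06]), 'position': array([ 0.19510555, -0.51393684,  0.23066691]), 'eef_rot': array([-3.14030438e+00, -1.74570228e-04,  3.62745193e-01]), 'wrist_force': array([-0.02094111, -0.276463  ,  0.33949551]), 'wrist_torque': array([-0.06940662,  0.00289193,  0.01967757]), 'gripper_force': 0.0, 'finger_gap': 1.001211952238284}
0.0187
{'fx': 581.7034618956155, 'fy': 581.7034618956155, 'cx': 325.48059209669856, 'cy': 238.28669930575822, 'position': array([0.18351574, 0.6224192 , 0.77469388]), 'orientation': array([ 0.78195881,  0.02098234, -2.69364753])}
scene reader call 0.84 [0.465 0.035 0.086] [335. 253.]
scene reader call 0.57 [0.472 0.023 0.025] [334. 271.]
scene cradle call 0.91 [0.456 0.044 0.022] [338. 283.]
scene cra
[... 1138 characters left out ...]
322.]
top cradle call 0.87 [ 0.468 -0.121  0.028] [383. 265.]
top cradle call 0.84 [0.456 0.015 0.023] [313. 265.]
top cradle call 0.95 [ 0.349 -0.041 -0.002] [336. 324.]
top cradle call 0.85 [ 0.469 -0.12   0.003] [381. 267.]
top cradle call 0.76 [0.472 0.02  0.001] [311. 259.]
top easel_pink call 0.76 [0.532 0.254 0.048] [194. 213.]
top easel_pink call 0.64 [ 0.546  0.26  -0.005] [197. 213.]
top easel_pink_tag call 0.86 [0.537 0.252 0.05 ] [195. 211.]
top easel_pink_tag call 0.68 [0.527 0.254 0.047] [194. 216.]
top easel_pink_tag call 0.75 [0.534 0.271 0.057] [184. 211.]
top easel_white call 0.6 [ 0.512 -0.274  0.06 ] [467. 247.]
top easel_white call 0.62 [ 0.528 -0.281 -0.002] [463. 245.]
```

```bash
python3 - <<'E'
from h import *
a=np.load("scene.npz");b=np.load("top.npz")
A=cv2.resize(a["im"][170:420,180:440],(624,600)); save("sc",A)
B=cv2.resize(b["im"][160:350,150:500],(800,434)); save("tc",B)
E
```

```text
(no output)
```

View pics/sc.png

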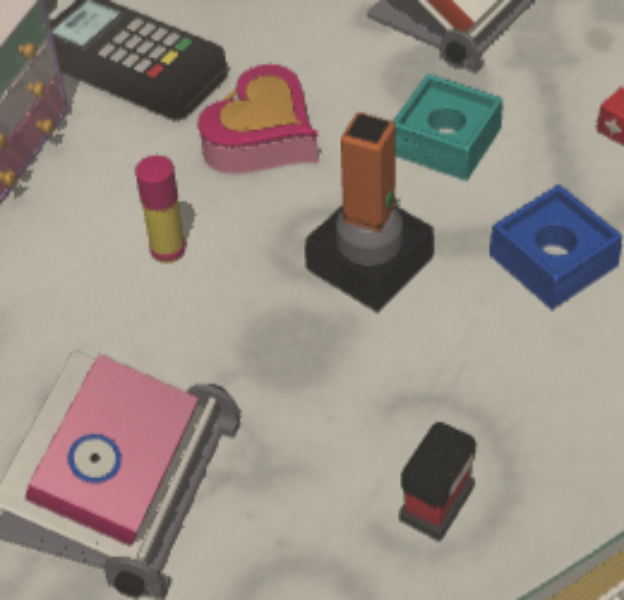

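View pics/tc.png

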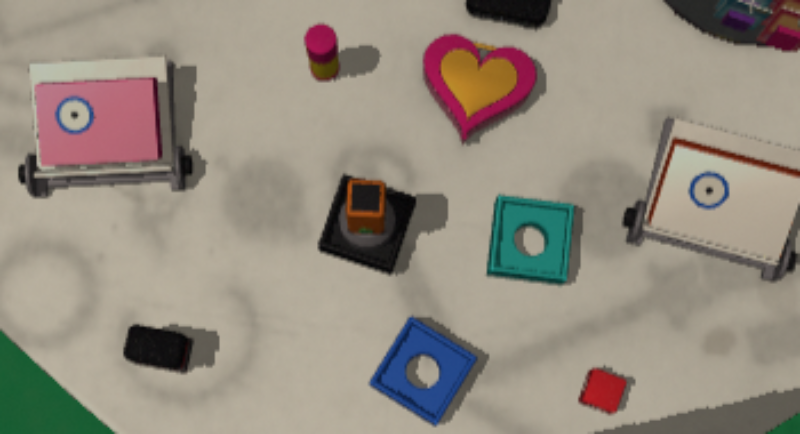

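The black cradle at scene (335,270), the only one with the reader standing in it, is the right one. The look-alikes are turquoise at (365,228) and blue at (412,278). The pink carton's tag is at scene (220,361) and top (182,210). The white carton is the other easel, at top (463,245).

```bash
cat >> h.py <<'E'
def plane(P):
    for _ in range(4):
        c=P.mean(0); n=np.linalg.svd(P-c,full_matrices=False)[2][2]; n=n*np.sign(n[2]); e=(P-c)@n; P=P[abs(e)<max(2.5*e.std(),1e-4)]
    return c,n,e.std(),len(P)
def tagfit(n,im,d,near=(0.534,0.275,0.058)):
    P=cloud(n,d); h=cv2.cvtColor(im,cv2.COLOR_RGB2HSV).astype(int)
    box=(np.abs(P[...,:2]-np.array(near)[:2])<.11).all(-1)&(d>0)
    pink=box&((h[...,0]>160)|(h[...,0]<6))&(h[...,1]>55)&(h[...,2]>110)
    c,nn,s,k=plane(P[pink])
    blue=(box&(h[...,0]>98)&(h[...,0]<125)&(h[...,1]>90)).astype(np.uint8)
    u0,v0=px(n,near); vv,uu=np.nonzero(blue); 
    hull=cv2.convexHull(np.c_[uu,vv].astype(np.float32)); (u,v),ax,an=cv2.fitEllipse(hull)
    K,M,t=cam(n); ray=M@np.array([(u-K["cx"])/K["fx"],-(v-K["cy"])/K["fy"],-1.])
    T=t+ray*((c-t)@nn/(ray@nn))
    return T,nn,s,k,(u,v),ax
E
python3 - <<'E'
from h import *
for n in("scene","top"):
    f=np.load(n+".npz"); im,d=f["im"],f["d"]
    T,nn,s,k,uv,ax=tagfit(n,im,d)
    print(n,T.round(4),nn.round(4),"tilt",np.arccos(nn[2]).round(3),"dir",np.arctan2(-nn[1],-nn[0]).round(3),s,k,uv,ax)
    P=cloud(n,d)
    h=cv2.cvtColor(im,cv2.COLOR_RGB2HSV).astype(int)
    top=(np.abs(P[...,:2]-[.467,.02])<.045).all(-1)&(P[...,2]>.125)&(P[...,2]<.15)
    q=P[top]; rc=cv2.minAreaRect((q[:,:2]*1000).astype(np.float32)); print("top",q.mean(0).round(4),len(q),rc)
    o=(np.abs(P[...,:2]-[.467,.02])<.045).all(-1)&(h[...,0]<18)&(h[...,1]>140)&(P[...,2]>.06)
    q=P[o]; rc=cv2.minAreaRect((q[:,:2]*1000).astype(np.float32)); print("or",len(q),rc,q.min(0),q.max(0))
    blk=(np.abs(P[...,:2]-[.467,.02])<.06).all(-1)&(P[...,2]>.026)&(P[...,2]<.042)&(h[...,2]<60)
    q=P[blk]; rc=cv2.minAreaRect((q[:,:2]*1000).astype(np.float32)); print("cr",len(q),rc)
E
```

```text
scene [0.5379 0.2751 0.0579] [-0.3125 -0.0434  0.9489] tilt 0.321 dir 0.138 0.0013496826555537017 2561 (218.8881072998047, 360.538818359375) (19.294658660888672, 21.384586334228516)
top [0.4713 0.0269 0.1346] 327 ((472.85748291015625, 22.467304229736328), (29.837627410888672, 33.495784759521484), 4.0345563888549805)
or 607 ((472.6201171875, 25.551345825195312), (29.163419723510742, 31.05978012084961), 1.680248737335205) [0.45778344 0.00969831 0.06031703] [0.48693196 0.04086908 0.13852697]
cr 439 ((473.36651611328125, 24.213069915771484), (66.5627212524414, 66.59749603271484), 77.56031799316406)
top [0.5343 0.2755 0.0577] [-0.308  -0.0456  0.9503] tilt 0.317 dir 0.147 0.0020980931151214754 1603 (182.07862854003906, 210.00482177734375) (15.135587692260742, 16.136001586914062)
top [0.4694 0.0214 0.136 ] 286 ((470.4693908691406, 21.58209800720215), (30.460891723632812, 29.882333755493164), 1.8799433708190918)
or 231 ((470.28814697265625, 21.528709411621094), (30.463634490966797, 29.920129776000977), 3.049682855606079) [0.45456723 0.00670128 0.06448712] [0.48597977 0.03615048 0.1398774 ]
cr 405 ((470.3454284667969, 21.60946273803711), (66.07215881347656, 66.3984603881836), 76.6231918334961)
```

```bash
cat >> h.py <<'E'
def delta(p,Rt):
    s=r.observe(); R0=R.from_euler('xyz',s["eef_rot"])
    d=R0.inv().apply(np.array(p)-s["position"])*100; v=(R0.inv()*Rt).as_rotvec()
    print("delta cm",d.round(2),"rot",v.round(4),"| pos",s["position"].round(4),"rpy",np.round(s["eef_rot"],4),"j",s["joints"].round(2),"t",round(s["clock"],2),"F",s["wrist_force"].round(2),"T",s["wrist_torque"].round(3),"gap",round(s["finger_gap"],3))
def down(yaw): return R.from_euler('z',yaw)*R.from_euler('x',np.pi)
E
python3 -c "
from h import *
delta([.4715,.0225,.26],down(.04+np.pi/2))"
```

```text
delta cm [ 44.88 -40.37  -2.87] rot [ 0.     0.    -1.248] | pos [ 0.1952 -0.5142  0.2313] rpy [3.1416 0.     0.3628] j [-1.36  0.26  0.02  1.33 -0.    1.42] t 1.1 F [-0.12 -0.28  0.02] T [-0.01   0.042 -0.018] gap 1.003
```

>>> servo_tool([
  [[8.5,1.5,-1.3,-0.5,0,0,-0.05],[8.5,4.5,-4,-1.5,0,0,-0.15],[8.5,8,-7.2,-2.5,0,0,-0.25],[8.5,11.5,-10.3,-3,0,0,-0.36],[8.5,15,-13.5,-3,0,0,-0.47],[8.5,18.5,-16.6,-3,0,0,-0.58],[8.5,22,-19.8,-3,0,0,-0.69],[8.5,25,-22.5,-3,0,0,-0.8]],
])

```text
clock: 1.9
position: [0.3493, -0.2123, 0.2618]
eef_rot: [3.141, 0.0, 1.169]
wrist_force: [-0.4, 0.3, -0.4]
finger_gap: 0.993
gripper_force: 0.0
```

```bash
python3 -c "
from h import *
delta([.4715,.0225,.26],down(.04+np.pi/2))"
```

```text
delta cm [26.38  2.07  0.18] rot [ 1.000e-03  3.000e-04 -4.415e-01] | pos [ 0.3493 -0.2123  0.2618] rpy [3.1406 0.     1.1693] j [-0.75  0.01 -0.2   1.36  0.    1.22] t 1.9 F [-0.41  0.32 -0.39] T [ 0.031 -0.048 -0.038] gap 0.993
```

>>> servo_tool([
  [[8.5,4,0.3,0.1,0,0,-0.07],[8.5,8,0.6,0.2,0,0,-0.14],[8.5,12,1,0.2,0,0,-0.21],[8.5,16,1.3,0.2,0,0,-0.28],[8.5,20,1.6,0.2,0,0,-0.34],[8.5,23.5,1.9,0.2,0,0,-0.4],[8.5,25.8,2.05,0.2,0,0,-0.44],[8.5,26.2,2.1,0.2,0,0,-0.44]],
])

```text
clock: 2.7
position: [0.4725, 0.0196, 0.2594]
eef_rot: [3.141, -0.0, 1.608]
wrist_force: [-0.7, -0.3, -0.0]
finger_gap: 0.998
gripper_force: 0.0
```

```bash
python3 - <<'E'
from h import *
print(r.get_calibration("wrist"))
im,d=r.snapshot("wrist"); save("w1",im); np.savez("w1",im=im,d=d)
P=cloud("wrist",d); h=cv2.cvtColor(im,cv2.COLOR_RGB2HSV).astype(int)
print(d.min(),d.max())
b=(np.abs(P[...,:2]-[.4715,.0225]) <.05).all(-1)
for lo,hi in((.125,.15),(.105,.13),(.04,.065),(.026,.04)):
    q=P[b&(P[...,2]>lo)&(P[...,2]<hi)]
    if len(q)>20: print(lo,q.mean(0).round(4),len(q),cv2.minAreaRect((q[:,:2]*1000).astype(np.float32)))
for t in("reader","cradle"):
    for k in r.mark_of(t,"wrist")[:2]: print(t,k["score"],w("wrist",k["location"]).round(4))
delta([.4715,.0225,.26],down(.04+np.pi/2))
E
```

```text
{'fx': 364.6823501361476, 'fy': 364.6823501361476, 'cx': 311.5158965967644, 'cy': 242.3850226549249, 'position': array([0.47019119, 0.09004417, 0.40153028]), 'orientation': array([-0.28340267, -0.00031735,  0.03599267])}
0.0 1.4440621
0.125 [0.4728 0.0224 0.1351] 1507 ((472.6731872558594, 21.23285675048828), (29.492650985717773, 29.322574615478516), 2.757216215133667)
0.105 [0.4723 0.0353 0.1186] 212 ((472.39385986328125, 33.726375579833984), (29.96607208251953, 4.416183948516846), 1.8595741987228394)
0.04 [0.4725 0.0329 0.0487] 612 ((472.6332092285156, 26.756023406982422), (46.048343658447266, 35.1345329284668), 3.4301347732543945)
0.026 [0.473  0.0291 0.0327] 1108 ((472.9473876953125, 20.41929054260254), (66.38228607177734, 66.1810302734375), 76.66542053222656)
reader 0.59 [0.4722 0.0174 0.0254]
cradle 0.76 [ 3.488e-01 -3.340e-02  3.000e-04]
cradle 0.57 [ 0.4692 -0.1243  0.0008]
delta cm [ 0.53 -0.01 -0.06] rot [-0.0002  0.0001 -0.0073] | pos [0.4718 0.0172 0.2594] rpy [-3.1414e+00  1.0000e-04  1.6035e+00] j [-0.14  0.12 -0.09  1.37 -0.    1.4 ] t 2.85 F [-0.2  -0.   -0.07] T [-0.016  0.049 -0.006] gap 0.998
```

View pics/w1.png

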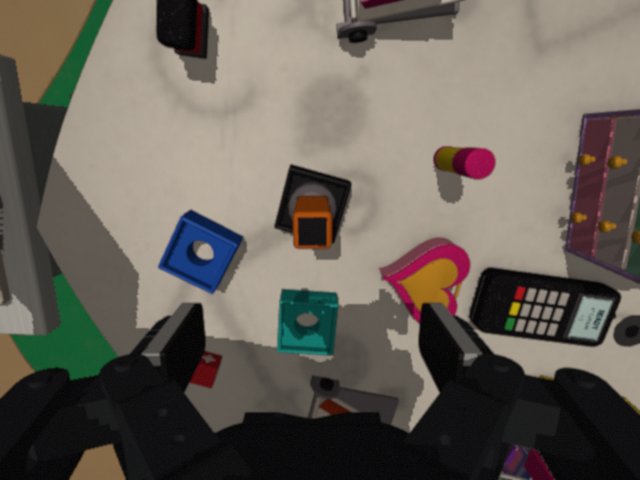

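The wrist view shows the orange reader in the black cradle at (313,215), with turquoise at (306,322) and blue at (201,252), both empty. The handle centre is at (0.4725, 0.0215), yaw 0.045, top at z 0.135, which fits the given sizes. Next I descend.

>>> servo_tool([
  [[8.5,0.2,0.03,1,0,0,-0.005],[8.5,0.43,0.07,4,0,0,-0.012],[8.5,0.43,0.07,7,0,0,-0.012],[8.5,0.43,0.07,10,0,0,-0.012],[8.5,0.43,0.07,13,0,0,-0.012],[8.5,0.43,0.07,15.5,0,0,-0.012],[8.5,0.43,0.07,17,0,0,-0.012],[8.5,0.43,0.07,17.4,0,0,-0.012]],
])

```text
clock: 3.65
position: [0.4712, 0.0207, 0.0834]
eef_rot: [-3.138, -0.0, 1.613]
wrist_force: [-0.0, -0.0, -0.4]
finger_gap: 0.997
gripper_force: 0.0
```

```bash
python3 - <<'E'
from h import *
delta([.4725,.0215,.085],down(.045+np.pi/2))
E
```

```text
delta cm [ 0.08  0.13 -0.16] rot [-0.0032 -0.0005 -0.0026] | pos [0.4712 0.0207 0.0834] rpy [-3.1384e+00 -5.0000e-04  1.6132e+00] j [-0.13  0.22 -0.42  0.92 -0.    1.39] t 3.65 F [-0.05 -0.02 -0.39] T [0.01  0.021 0.034] gap 0.997
```

>>> servo_tool([
  [[6,0.08,0.1,-0.1,0,0,0],[4,0.08,0.1,-0.1,0,0,0],[2,0.08,0.1,-0.1,0,0,0],[2,0.08,0.1,-0.1,0,0,0],[2,0.08,0.1,-0.1,0,0,0],[2,0.08,0.1,-0.1,0,0,0],[2,0.08,0.1,-0.1,0,0,0],[2,0.08,0.1,-0.1,0,0,0]],
], grip_force=60)

```text
clock: 4.45
position: [0.4742, 0.0221, 0.087]
eef_rot: [3.14, 0.0, 1.615]
wrist_force: [-1.4, -0.6, 6.9]
finger_gap: 0.342
gripper_force: 60.7
```

```bash
python3 - <<'E'
from h import *
delta([.4725,.0215,.085],down(.045+np.pi/2)); print(r.observe()["gripper_force"])
im,d=r.snapshot("wrist"); save("w2",im[200:,140:480])
E
```

```text
delta cm [-0.06 -0.18  0.2 ] rot [ 0.0013  0.0004 -0.0009] | pos [0.4742 0.0221 0.087 ] rpy [3.1403e+00 4.0000e-04 1.6149e+00] j [-0.13  0.22 -0.42  0.93 -0.    1.4 ] t 4.45 F [-1.36 -0.65  6.94] T [-0.066  0.092 -0.014] gap 0.342
60.7271933555603
```

View pics/w2.png

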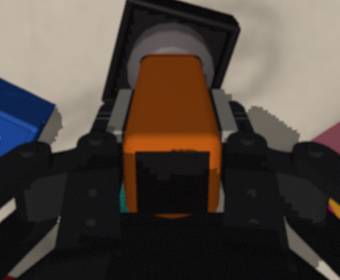

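Gripped on both faces, the handle at (170,150) in the crop between the pads. I lift straight up.

>>> servo_tool([
  [[2,0,0,-0.5,0,0,0],[2,0,0,-1.5,0,0,0],[2,0,0,-3,0,0,0],[2,0,0,-5,0,0,0],[2,0,0,-8,0,0,0],[2,0,0,-11,0,0,0],[2,0,0,-12.5,0,0,0],[2,0,0,-13,0,0,0]],
])

```text
clock: 5.3
position: [0.4744, 0.0222, 0.2185]
eef_rot: [3.139, 0.0, 1.615]
wrist_force: [-0.5, -0.3, -1.5]
finger_gap: 0.345
gripper_force: 60.0
```

```bash
cat >> h.py <<'E'
def tool_at(n,yaw):  # tool z=-n, tool y = closest to pad axis
    z=-n; x=np.array([np.cos(yaw),np.sin(yaw),0]); y=np.cross(z,x); y/=np.linalg.norm(y); x=np.cross(y,z)
    return R.from_matrix(np.c_[x,y,z])
def reader_view():
    """scene view of held reader: axis fit in TCP frame"""
    im,d=r.snapshot("scene"); np.savez("sr",im=im,d=d); P=cloud("scene",d); h=cv2.cvtColor(im,cv2.COLOR_RGB2HSV).astype(int)
    s=r.observe(); R0=R.from_euler('xyz',s["eef_rot"]); Q=R0.inv().apply((P-s["position"]).reshape(-1,3)).reshape(P.shape)*1000
    return im,d,h,Q
E
python3 - <<'E'
from h import *
n=np.array([-.31,-.0445,.9497]); n/=np.linalg.norm(n)
delta([.4742,.0221,.217],down(.045+np.pi/2))
# reader tip ~ .076+.024.. below TCP
T=np.array([.536,.2753,.0578])
for hov in(.10,): 
  for yaw in(1.615,1.75,2.0): delta(T+n*(hov+.016+.063),tool_at(n,yaw))
im,d,h,Q=reader_view()
b=(abs(Q[...,0])<40)&(abs(Q[...,1])<40)&(d>0)
org=b&(h[...,0]<18)&(h[...,1]>130)&(Q[...,2]>0)&(Q[...,2]<60)
q=Q[org]; print("orange",len(q),q.min(0),q.max(0),cv2.minAreaRect(q[:,:2].astype(np.float32)))
g=b&(Q[...,2]>25)&(Q[...,2]<90)&~org; q=Q[g]; print("below",len(q),np.percentile(q,[1,50,99],axis=0))
print(np.histogram(q[:,2],bins=range(25,95,5)))
save("s2",cv2.resize(im[150:350,230:430],(600,600)))
for k in r.mark_of("reader","scene")[:2]+r.mark_of("reader_tip","scene")[:2]: print(k["score"],w("scene",k["location"]).round(4))
E
```

```text
delta cm [-0.01 -0.02  0.15] rot [ 0.003   0.0005 -0.0009] | pos [0.4744 0.0222 0.2185] rpy [3.1386e+00 5.0000e-04 1.6149e+00] j [-0.13  0.13 -0.17  1.26  0.    1.4 ] t 5.3 F [-0.54 -0.32 -1.46] T [ 0.045 -0.034 -0.035] gap 0.345
delta cm [24.46  1.7  -0.94] rot [-0.3141  0.031  -0.0049] | pos [0.4744 0.0222 0.2185] rpy [3.1386e+00 5.0000e-04 1.6149e+00] j [-0.13  0.13 -0.17  1.26  0.    1.4 ] t 5.3 F [-0.54 -0.32 -1.46] T [ 0.045 -0.034 -0.035] gap 0.345
delta cm [24.46  1.7  -0.94] rot [-0.3157  0.0108 -0.132 ] | pos [0.4744 0.0222 0.2185] rpy [3.1386e+00 5.0000e-04 1.6149e+00] j [-0.13  0.13 -0.17  1.26  0.    1.4 ] t 5.3 F [-0.54 -0.32 -1.46] T [ 0.045 -0.034 -0.035] gap 0.345
delta cm [24.46  1.7  -0.94] rot [-0.3163 -0.0269 -0.3682] | pos [0.4744 0.0222 0.2185] rpy [3.1386e+00 5.0000e-04 1.6149e+00] j [-0.13  0.13 -0.17  1.26  0.    1.4 ] t 5.3 F [-0.54 -0.32 -1.46] T [ 0.045 -0.034 -0.035] gap 0.345
orange 295 [ -8.51350693 -15.40696747   0.02044503] [17.75347766 14.48613752 31.69284929] ((9.979327201843262, -5.442262649536133), (36.144004821777344, 19.475419998168945), 54.04887390136719)
below 606 [[-10.69351412 -23.47415313  26.02787049]
 [ 16.42374814  -8.59320229  41.85481614]
 [ 24.49404607  20.98637334  76.0672736 ]]
(array([ 22,  97, 141, 101,  76,  74,  68,  15,   0,   2,  10,   0,   0]), array([25, 30, 35, 40, 45, 50, 55, 60, 65, 70, 75, 80, 85, 90]))
0.58 [0.4737 0.0225 0.1552]
```

View pics/s2.png

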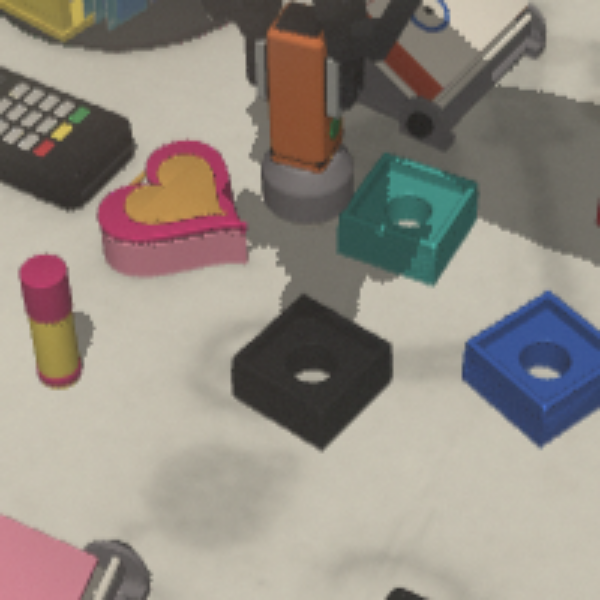

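The reader is out of the cradle and upright, with its origin about 63 mm beyond the TCP as expected. I move to a hover 10 cm off the tag.

>>> servo_tool([
  [[2,1.2,0.1,-0.3,-0.02,0,-0.01],[2,4.5,0.3,-0.8,-0.06,0,-0.02],[2,8.5,0.6,-1,-0.12,0.01,-0.05],[2,12.5,0.9,-1,-0.17,0.01,-0.07],[2,16.5,1.2,-1,-0.22,0.01,-0.09],[2,20.5,1.4,-1,-0.27,0.01,-0.11],[2,23.3,1.6,-1,-0.3,0.01,-0.13],[2,24.4,1.7,-0.9,-0.316,0.011,-0.132]],
])

```text
clock: 6.25
position: [0.4785, 0.2695, 0.2245]
eef_rot: [2.826, 0.009, 1.75]
wrist_force: [0.1, 0.4, -1.7]
finger_gap: 0.34
gripper_force: 59.9
```

```bash
python3 - <<'E'
from h import *
n0=np.array([-.31,-.0445,.9497]); n0/=np.linalg.norm(n0)
T0=np.array([.536,.2753,.0578])
delta(T0+n0*(.179),tool_at(n0,1.75))
for c in("scene","top","wrist"):
    im,d=r.snapshot(c); save("h_"+c,im); np.savez("h_"+c,im=im,d=d)
    try:
        T,nn,s,k,uv,ax=tagfit(c,im,d); print(c,T.round(4),nn.round(4),s,k,uv,ax)
    except Exception as e: print(c,e)
    for t in("easel_pink_tag","reader","reader_tip"):
        for k in r.mark_of(t,c)[:2]: print(c,t,round(k["score"],2),w(c,k["location"]).round(4))
E
```

```text
delta cm [-0.25  0.25 -0.26] rot [-0.0023 -0.0028  0.0032] | pos [0.4785 0.2695 0.2245] rpy [2.8256 0.0093 1.7503] j [ 0.4   0.07 -0.28  0.91 -0.08  1.78] t 6.25 F [ 0.12  0.45 -1.72] T [-0.163  0.369  0.007] gap 0.34
scene [0.538  0.275  0.0577] [-0.3161 -0.0363  0.948 ] 0.0015849905124957933 2146 (218.86895751953125, 360.5380859375) (19.270071029663086, 21.45216941833496)
scene easel_pink_tag 0.72 [0.5351 0.2767 0.0608]
scene reader 0.95 [0.4984 0.2714 0.1663]
top [0.5443 0.3025 0.0618] [-0.3082 -0.041   0.9504] 0.0020216013123230767 1293 (168.41590881347656, 203.2091064453125) (36.735748291015625, 49.368404388427734)
top reader 0.74 [0.4972 0.2651 0.1666]
wrist [-0.3233 -0.4677 -0.2612] [-0.3111 -0.0462  0.9492] 0.0007419105972343732 3089 (-445.3533020019531, 635.96484375) (315.7121887207031, 1252.939697265625)
wrist easel_pink_tag 0.7 [0.536  0.2775 0.0592]
wrist reader 0.64 [0.4963 0.2669 0.1663]
```

View pics/h_wrist.png

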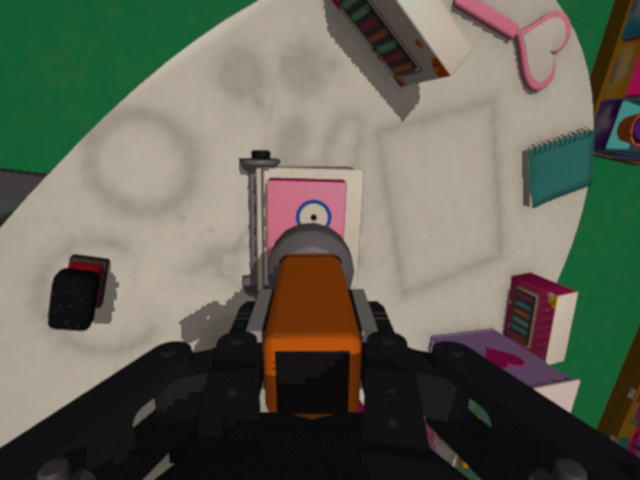

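The wrist view shows the reader head at (313,255) just below the pink tag, whose dot is at (314,217). I measure both in the tool frame from this one camera so its bias cancels.

```bash
cat >> h.py <<'E'
def wristrel(im,d,uv,rad=7):
    c="wrist"; P=cloud(c,d); s=r.observe(); R0=R.from_euler('xyz',s["eef_rot"])
    Q=R0.inv().apply((P-s["position"]).reshape(-1,3)).reshape(P.shape)*1000
    h=cv2.cvtColor(im,cv2.COLOR_RGB2HSV).astype(int); v,u=np.mgrid[:480,:640]
    pink=(abs(u-uv[0])<60)&(abs(v-uv[1])<60)&((h[...,0]>160)|(h[...,0]<5))&(h[...,1]>55)&(h[...,2]>110)&(d>0)
    c0,nn,sd,k=plane(P[pink])
    g=im.sum(-1).astype(int); m=(np.hypot(u-uv[0],v-uv[1])<rad); wt=np.where(m,np.clip(380-g,0,None),0)
    U,V=(u*wt).sum()/wt.sum(),(v*wt).sum()/wt.sum()
    K,M,t=cam(c); ray=M@np.array([(U-K["cx"])/K["fx"],-(V-K["cy"])/K["fy"],-1.]); T=t+ray*((c0-t)@nn/(ray@nn))
    print("tag px",U,V,"world",T.round(4),"n",nn.round(4),sd,k,"tag in tool mm",R0.inv().apply(T-s["position"])*1000,"n tool",R0.inv().apply(nn).round(4))
    org=(abs(Q[...,0])<40)&(abs(Q[...,1])<40)&(h[...,0]<18)&(h[...,1]>140)&(d>0)
    f=Q[org&(Q[...,2]>-5)&(Q[...,2]<30)&(Q[...,0]>5)]; print("front face",len(f),np.median(f,0),np.percentile(f[:,1],[2,98]))
    tp=Q[(abs(Q[...,0])<25)&(abs(Q[...,1])<20)&(Q[...,2]<-40)&(Q[...,2]>-58)&(d>0)]; print("top",len(tp),np.median(tp,0) if len(tp) else 0, np.percentile(tp,[2,98],axis=0).round(1) if len(tp) else 0)
    hd=Q[(np.hypot(Q[...,0],Q[...,1])<30)&(Q[...,2]>30)&(Q[...,2]<64)&(d>0)&(h[...,1]<60)]; print("head",len(hd),np.percentile(hd,[1,50,99],axis=0).round(1))
    cx=lambda p:np.linalg.lstsq(np.c_[2*p[:,:2],np.ones(len(p))],(p[:,:2]**2).sum(1),rcond=None)[0]
    sd=hd[hd[:,2]>38]; a=cx(sd); print("head axis",a[:2],np.sqrt(a[2]+a[:2]@a[:2]),len(sd))
    return T,nn
E
python3 - <<'E'
from h import *
f=np.load("h_wrist.npz"); wristrel(f["im"],f["d"],(313.5,217))
E
```

```text
tag px 313.2038075560803 217.6849173553719 world [0.5365 0.2745 0.0568] n [-0.3112 -0.0465  0.9492] 0.000741910597234373 3089 tag in tool mm [1.36795820e-01 1.60909605e+00 1.77823112e+02] n tool [-0.0011 -0.0042 -1.    ]
front face 1679 [14.22047959 -0.55529718  9.5805393 ] [-14.18805264  13.18987669]
top 9772 [  5.80019536   0.19942898 -48.72173331] [[-11.1 -18.3 -55.5]
 [ 14.5  18.3 -40.9]]
head 2347 [[ -6.6 -23.2  33.2]
 [ 16.1  -0.7  40.1]
 [ 23.   21.8  59.6]]
head axis [ 0.55621948 -0.65828142] 21.505660282355322 1610
```

>>> servo_tool([
  [[2,0.08,0.19,0.5,-0.004,0.001,0],[2,0.08,0.19,2,-0.004,0.001,0],[2,0.08,0.19,4,-0.004,0.001,0],[2,0.08,0.19,6,-0.004,0.001,0],[2,0.08,0.19,7.5,-0.004,0.001,0],[2,0.08,0.19,8,-0.004,0.001,0],[2,0.08,0.19,8,-0.004,0.001,0],[2,0.08,0.19,8,-0.004,0.001,0]],
])

```text
clock: 7.65
position: [0.5065, 0.2715, 0.1504]
eef_rot: [2.821, 0.009, 1.747]
wrist_force: [-0.3, 0.4, -1.4]
finger_gap: 0.346
gripper_force: 59.9
```

```bash
python3 - <<'E'
from h import *
n=np.array([-.3112,-.0465,.9492]); 
s=r.observe(); z=R.from_euler('xyz',s["eef_rot"]).apply([0,0,1]); print("sq err",(z+n).round(4))
delta([.536,.2753,.0578],tool_at(n,1.75))
A=[]
for c in("scene","wrist"):
    im,d=r.snapshot(c); np.savez("n_"+c,im=im,d=d)
    A.append(cv2.resize(im[290:410,160:280] if c=="scene" else im[150:310,230:390],(400,400),interpolation=cv2.INTER_CUBIC))
save("near",np.hstack(A))
E
```

```text
sq err [0.0005 0.0004 0.0002]
delta cm [-0.06 -0.1   9.73] rot [ 0.0006 -0.0003 -0.0004] | pos [0.5065 0.2715 0.1504] rpy [2.8211 0.0088 1.7467] j [ 0.38  0.16 -0.38  0.72 -0.07  1.77] t 7.65 F [-0.26  0.44 -1.38] T [-0.03   0.392  0.032] gap 0.346
```

View pics/near.png

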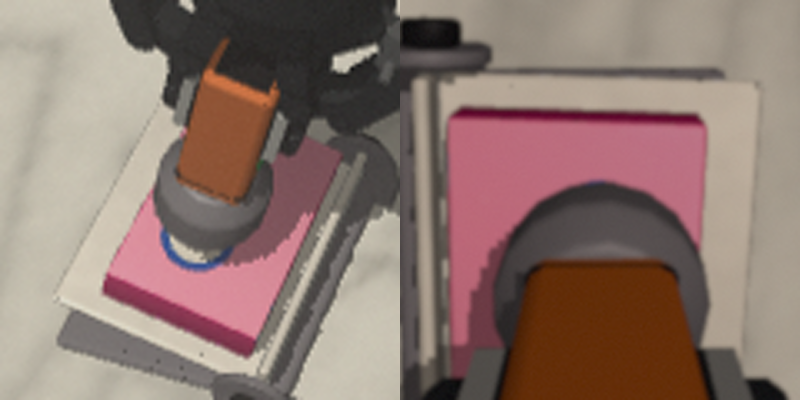

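```bash
python3 - <<'E'
from h import *
f=np.load("n_scene.npz"); im,d=f["im"],f["d"]
s=r.observe(); R0=R.from_euler('xyz',s["eef_rot"]); P=cloud("scene",d); Q=R0.inv().apply((P-s["position"]).reshape(-1,3)).reshape(P.shape)*1000
h=cv2.cvtColor(im,cv2.COLOR_RGB2HSV).astype(int)
hd=Q[(np.hypot(Q[...,0],Q[...,1])<32)&(Q[...,2]>38)&(Q[...,2]<60)&(d>0)&(h[...,1]<70)]
from scipy.optimize import least_squares
o=least_squares(lambda a:np.hypot(hd[:,0]-a[0],hd[:,1]-a[1])-24,[0,0],loss="soft_l1"); print("scene head axis",o.x,len(hd),o.fun.std())
o=np.load("h_scene.npz"); T,nn,*_=tagfit("scene",o["im"],o["d"]); print("tag scene in tool",R0.inv().apply(T-s["position"])*1000)
T=np.array([.5365,.2745,.0568]); print("tag wrist in tool",R0.inv().apply(T-s["position"])*1000)
f=np.load("n_wrist.npz"); P=cloud("wrist",f["d"]); Q=R0.inv().apply((P-s["position"]).reshape(-1,3)).reshape(P.shape)*1000; h=cv2.cvtColor(f["im"],cv2.COLOR_RGB2HSV).astype(int)
hd=Q[(np.hypot(Q[...,0],Q[...,1])<32)&(Q[...,2]>38)&(Q[...,2]<60)&(f["d"]>0)&(h[...,1]<70)]
from scipy.optimize import least_squares
o=least_squares(lambda a:np.hypot(hd[:,0]-a[0],hd[:,1]-a[1])-24,[0,0],loss="soft_l1"); print("wrist head axis",o.x,len(hd),o.fun.std())
E
```

```text
scene head axis [-1.23859363  0.45943118] 404 1.4630139905736173
tag scene in tool [-1.33677762  0.51855155 98.25023653]
tag wrist in tool [-1.59146612 -1.23120676 98.64001063]
wrist head axis [-2.3609674  -0.84441395] 1565 1.4877686190391641
```

Scene and wrist views agree that the reader is centred on the tag within about 1 mm, and the squareness error is below 0.001. I approach to just before contact, then press in stages.

>>> servo_tool([
  [[2,0,0,0.3,0,0,0],[2,0,0,0.7,0,0,0],[2,0,0,1.1,0,0,0],[2,0,0,1.4,0,0,0],[2,0,0,1.6,0,0,0],[2,0,0,1.6,0,0,0],[2,0,0,1.6,0,0,0],[2,0,0,1.6,0,0,0]],
])

```text
clock: 8.55
position: [0.5113, 0.2722, 0.1348]
eef_rot: [2.822, 0.009, 1.747]
wrist_force: [0.6, -0.8, -1.0]
finger_gap: 0.344
gripper_force: 59.9
```

```bash
cat >> h.py <<'E'
def push(k=12):
    n=np.array([-.3112,-.0465,.9492]); F=[]
    for _ in range(k):
        r.find_in("reader","scene") if _==-1 else r.snapshot("scene"); s=r.observe(); F.append(s["wrist_force"]@n)
    print("F along n",np.mean(F).round(2),"+-",(np.std(F)/k**.5).round(2),"height above T",((s["position"]-[.5365,.2745,.0568])@n*1000).round(2),"sq",(R.from_euler('xyz',s["eef_rot"]).apply([0,0,1])+n).round(4),"lat",s["position"].round(4),s["clock"])
E
python3 -c "
from h import *
push()"
```

```text
F along n -1.57 +- 0.11 height above T 81.84 sq [-0.0002  0.0002 -0.0001] lat [0.5113 0.2722 0.1346] 9.15
```

>>> servo_tool([
  [[2,0,0,0.1,0,0,0],[2,0,0,0.2,0,0,0],[2,0,0,0.3,0,0,0],[2,0,0,0.4,0,0,0],[2,0,0,0.5,0,0,0],[2,0,0,0.6,0,0,0],[2,0,0,0.6,0,0,0],[2,0,0,0.6,0,0,0]],
])

```text
clock: 9.95
position: [0.5131, 0.2724, 0.129]
eef_rot: [2.822, 0.009, 1.747]
wrist_force: [-2.2, -0.1, 0.1]
finger_gap: 0.345
gripper_force: 60.2
```

```bash
python3 -c "
from h import *
push()"
```

```text
F along n 0.58 +- 0.08 height above T 75.84 sq [-0.0002  0.0002 -0.0001] lat [0.5131 0.2724 0.1289] 10.55
```

>>> servo_tool([
  [[2,0,0,0.07,0,0,0],[2,0,0,0.14,0,0,0],[2,0,0,0.21,0,0,0],[2,0,0,0.28,0,0,0],[2,0,0,0.28,0,0,0],[2,0,0,0.28,0,0,0],[2,0,0,0.28,0,0,0],[2,0,0,0.28,0,0,0]],
])

```text
clock: 11.35
position: [0.514, 0.2726, 0.1263]
eef_rot: [2.822, 0.009, 1.747]
wrist_force: [-2.6, -1.0, 0.2]
finger_gap: 0.347
gripper_force: 60.3
```

```bash
python3 - <<'E'
from h import *
push(20)
im,d=r.snapshot("scene"); save("fin",np.hstack([cv2.resize(im[310:400,175:265],(400,400),interpolation=cv2.INTER_CUBIC),cv2.resize(r.snapshot("wrist")[0][150:310,230:390],(400,400))]))
E
```

```text
F along n 1.36 +- 0.11 height above T 73.04 sq [-0.0002  0.0002 -0.0001] lat [0.514  0.2726 0.1263] 12.35
```

View pics/fin.png

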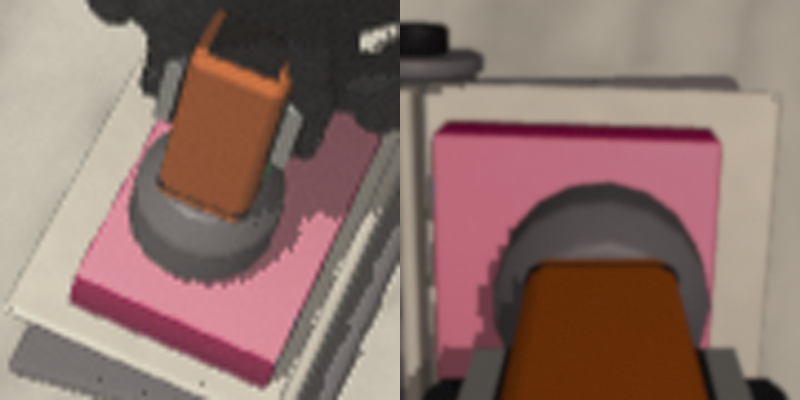

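Both force (2.9 N) and geometry give about 6 mm pushed in. The head sits centred over the tag, hiding it. I press 0.7 mm more.

>>> servo_tool([
  [[2,0,0,0.03,0,0,0],[2,0,0,0.07,0,0,0],[2,0,0,0.07,0,0,0],[2,0,0,0.07,0,0,0],[2,0,0,0.07,0,0,0],[2,0,0,0.07,0,0,0],[2,0,0,0.07,0,0,0],[2,0,0,0.07,0,0,0]],
])

```text
clock: 13.25
position: [0.5142, 0.2726, 0.1256]
eef_rot: [2.822, 0.009, 1.747]
wrist_force: [-2.5, -0.9, 0.8]
finger_gap: 0.338
gripper_force: 60.3
```

```bash
python3 - <<'E'
from h import *
push(20)
f=r.snapshot("wrist"); T,nn=wristrel(f[0],f[1],(313,200))
E
```

```text
F along n 1.75 +- 0.09 height above T 72.34 sq [-0.0002  0.0002 -0.0001] lat [0.5142 0.2726 0.1256] 14.25
tag px 312.97598691547097 202.47364508215003 world [0.532  0.3082 0.0568] n [-0.3122 -0.0408  0.9491] 0.0006349060420988089 3266 tag in tool mm [32.53516467  0.96771113 72.52263469] n tool [ 6.e-03 -1.e-04 -1.e+00]
front face 1679 [14.20205832 -0.5685556   9.81373453] [-14.23021986  13.16577399]
top 9782 [  5.76788905   0.18488944 -48.69064355] [[-11.  -18.3 -55.3]
 [ 14.5  18.3 -41. ]]
head 2236 [[ -5.1 -22.8  33. ]
 [ 16.2  -1.2  39.8]
 [ 23.   21.1  56.8]]
head axis [ 0.95092604 -0.83036578] 21.125852599461382 1501
```

Force is 3.3 N, so the nose is about 6.9 mm in. The reader is square to the face, centred, and hasn't slipped in the grip. I hand in.

```bash
python3 -c "
from cell import r
print(r.finish_job())"
```

```text
the job is handed in; nothing more can be done
None
```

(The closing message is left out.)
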